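Eject a detergent tablet and trap it in the lane

ROBOT

A 7-joint arm with a two-finger parallel gripper is mounted at the origin on the work surface. World frame = base frame: x ahead of the robot, y to its left, z up, the work surface at z = 0. Lengths are in m, angles in rad, forces in N, time in s.
With the tool pointing down it reaches from about 0.35 to 0.9 m from the base axis. Payload 7.2 kg.
Tool frame: the origin (TCP) lies midway between the tips of the shut fingers; the grasp point (between the pads) lies 19 mm behind it (bot.grasp_offset is the distance from the TCP to the grasp point, in m); z points along the fingers, y is the line along which they close (so a half turn about z gives the same grasp; the last joint's range is limited). The gripper opens to 85 mm and grips with 20 to 120 N. Pads are 22 mm wide; open, the fingers measure 114 mm over their backs; the gripper's body (76 mm by 85 mm) begins 54 mm behind the grasp point. The pads swing forward as they close: fully open they stand 13 mm farther back than shut.
Start: joints at [-1.19, 0.411, -0.013, 1.596, 0.006, 1.134, -0.082], TCP at [0.271, 0.563, 0.231] pointing down, gripper open.
Joint ranges: [-2.95, 2.95], [-0.29, 1.99], [-1.47, 1.44], [0.14, 2.54], [-1.03, 4.17], [0.13, 1.85], [-2.86, 2.86]. Speed limits (rad/s): [2.39, 2.39, 3.01, 3.01, 3.14, 3.14, 3.14].

INTERFACE

Orientations are given as [roll, pitch, yaw] about the fixed x, y, z axes, in that order (R = Rz(yaw) Ry(pitch) Rx(roll)).
In Python, from cell import telemetry, viewer, job, bot gives the robot as it stands.
- The arm moves only by the tool arm_command, never from a script. Its argument "series" is one flat list of numbers, 7 for each row, row after row: the shift along the tool's x, y, z in mm, then the turn, a rotation vector about the tool's x, y, z in degrees, then the opening, from 0 (shut) to 1 (fully open). In form: [dx, dy, dz, ax, ay, az, claw, dx, dy, dz, ax, ay, az, claw, ...]. A call has 1 to 20 rows; each row shifts and turns the commanded pose from where the row before left it, along the tool's axes as they then stand; what a row does not reach is not made up. A row lasts 1/12 s, in which the tool goes at most 41.7 mm and 7.16 degrees, less where a joint would pass 70% of its speed; a pose out of reach is approached as far as the arm can. A call with a gripper value outside its range is refused whole. The fingers move at their own pace and stop on an object; "squeeze" is the grip in N (left out, the last holds). Time passes only in rows, so rows that do not move let the fingers close. It gives the time, the measured TCP pose, the force, the opening and the grip force at its end, in the units of the state.
- telemetry.read_state(): the state, without advancing time (a new reading comes with each control period).
- viewer.snapshot(name): name is "scene" or "top" or "wrist"; returns (picture, depth): 384x512x3 uint8, red, green, blue; 384x512 float32, m along the optical axis (not along the pixel's ray), 0 where there is no reading.
- viewer.get_calibration(name): a dict with "K" (3x3 intrinsics, pixels), "R" (3x3) and "t" (3): a world point X has camera coordinates R X + t. Camera axes: x right, y down, z forward; pixel columns grow to the right and rows downward; lengths in m; the calibration is good to about 2 mm. The wrist camera is an equidistant fisheye: a pixel r from the principal point sees the ray r / f radians off the axis. A picture is of the moment at which its call begins: read the wrist's pose just before it. get_calibration takes no time and is no camera call; for the wrist camera it gives the pose at the moment of the call.
- job.sign_off(): hands the job in; it is judged then, once.
The state is a dict: "time_s": time; "qpos": joint angles; "joint_velocities": joint speeds; "joint_efforts": joint torques, N m; "ee_pos": TCP position; "tcp_rot": TCP orientation; "wrist_force": force on the tool from outside, world axes, zero at the start; "wrist_torque": the same for the moment, N m; "width": opening from 0.0 (shut) to 1.0 (fully open); "grip_force": force on a finger pad.
Only numpy, scipy, OpenCV 4.12 (cv2) and the standard library are available. Lean on these libraries where they do the work, as an engineer would, in place of code of your own. Each camera call takes 0.05 s, during which the arm holds its last target. There are 200 camera calls.

TASK

On the laundry-room table, press the green key of the tablet dispenser down with one finger so that the spring pops the detergent tablet out along its lane, and with the other finger standing in the lane trap the tablet before it slides off the open end into the tray. Do not lift the tablet off the lane, and leave the bottle, the cup and the jar where they stand. The program finishes while holding: the key still held down, and the tablet lying still in the lane beyond the gate, pressed by the spring against the finger.

Things in the scene. Friction and masses are not known exactly. Their poses are not given: they have to be found in the camera images.
- dispenser: fixed white tablet dispenser, base 136 mm (x) by 295 mm (y from -220 to +75), top at 46 mm; origin on the table under mid-width, z up. A straight metal lane runs along its +y at x = 32 mm: floor at z = 50 mm, 42 mm wide inside, side walls 5 mm thick and 12 mm above the floor; open above from y = -24 mm to its open end. Behind the pocket (y below -74 mm): a spring barrel 30 mm above the floor.
- lane_end (a point): middle of the lane floor at its open end, dispenser (32, 75, 50) mm. Beyond it a low grey tray (32 mm high, y 77 to 162 mm) takes tablets that run off.
- gate (a point): top of the gate, a dark strip across the lane at dispenser (32, -23, 56) mm, 4 mm thick; it stands 6 mm above the lane floor and goes down with the green key.
- follower_face (a point): middle of the front of the orange spring follower that pushes the tablet from behind towards dispenser +y: about 2.5 N at first, falling to 1 N over its 130 mm stroke. With the gate down it drives the tablet along the lane at 0.1 to 0.2 m/s, off the open end in under a second unless something stands in its way.
- key_top (a point): centre of the top face of the green key, which moves with it: 32 mm (dispenser x) by 42 mm (dispenser y). It lies beside the lane, at dispenser x = -32, y = +45 mm, and stands at z = 66 mm when up: 16 mm above the lane floor, 4 mm above the lane walls. Axes as the dispenser's.
- release_key (a joint): how far the green key is pressed straight down: 0 up, 0.010 m fully down; springs back when let go (1.4 N to start, 5 N fully down). The gate goes down with it one to one and frees the tablet at about 6 mm.
- catch_point (a point): point on the lane floor, in mid-lane, exactly beside the key and 64 mm from its centre: dispenser x = +32, y = +45, z = 50 mm. A finger standing in the lane here, its tip less than 15 mm above the floor, stops the tablet. Axes as the dispenser's.
- tablet: loose white pressed detergent tablet with a blue band, 36 mm (x, across the lane) by 40 mm (y, along the lane) by 22 mm high, about 45 g; origin in the middle of its underside. It starts against the gate at dispenser (32, -45, 50) mm in a pocket (y -74 to -24 mm) with sides 30 mm above the lane floor and two lips over the tablet, 22 mm apart.
- detergent_bottle: loose orange detergent bottle with a blue cap, 64 mm across and 160 mm tall, standing on the table on the far side (dispenser +x) of the dispenser; origin in the middle of its underside; not to be disturbed
- dosing_cup: loose open blue dosing cup, 64 mm across and 60 mm tall, standing on the table on the far side (dispenser +x) of the dispenser; origin in the middle of its underside; not to be disturbed
- stain_jar: loose white jar with a red lid, 64 mm across and 90 mm tall, standing on the table on the far side (dispenser +x) of the dispenser; origin in the middle of its underside; not to be disturbed
Things that resemble listed ones, but are neither listed nor needed, are in the scene too. Of the things that look like the tablet, the smallest one is meant.

How it is judged:
At the end, for the whole second after the job is handed in: The key is held at least 5 mm down; the tablet lies flat (within 0.15 rad) and still on the lane floor, its middle at dispenser y between -4 and +55 mm (all of it beyond the gate, still in the lane), and bears on a finger with more than 0.3 N (value of joint release_key above 0.005 m and contact force between the fingers and tablet above 0.3 N and x of tablet in the frame of dispenser between 0.022 and 0.042 m and y of tablet in the frame of dispenser between -0.004 and 0.055 m and z of tablet in the frame of dispenser between 0.045 and 0.056 m and angle between tablet's own z axis and vertical below 0.15 rad and linear speed of tablet below 0.02 m/s); the arm keeps its last pose, push and grip.
It fails at once if the tablet slides off the open end of the lane (y of tablet in the frame of dispenser above 0.062 m).
It fails at once if the tablet is lifted off the lane floor (z of tablet in the frame of dispenser above 0.06 m).
It fails at once if the bottle, cup or jar is moved by 20 mm or tipped (distance of any of detergent_bottle, dosing_cup, stain_jar from where it was at the start of the episode above 0.02 m or angle between any of detergent_bottle, dosing_cup, stain_jar's own z axis and vertical above 0.3 rad).
It also fails if it takes over 32 s, if anything falls off the work surface, if the arm or the gripper's body presses on something with over 40 N, if the wrist force passes 120 N, or if a joint passes its speed limit or range.

## Working session

There is one attempt and no reset: what is moved stays moved. The work goes in short steps, Python scripts to look and compute and a tool call to move; the robot and the scene stay as the last step left them, time stands still between calls to the robot, and variables do not carry over. Pictures are saved under pics/ and viewed, at most 10 in all, crops included, and the job is handed in when it is done.

Besides the shell and the picture viewer there is one more tool, called after "Request:" as name(argument=value, ...) on one line, values as JSON. arm_command: Moves the arm, as the interface text tells. Its arguments: {"type":"object","properties":{"series":{"type":"array"},"squeeze":{"type":"number"}},"required":["series"]}

```bash
ls; mkdir -p pics
cat > h.py <<'E'
import numpy as np, cv2
from cell import telemetry, viewer, job, bot
def snap(n, f=None):
    p,d=viewer.snapshot(n); c=viewer.get_calibration(n)
    if f: cv2.imwrite('pics/'+f, p[:,:,::-1])
    return p,d,c
def cloud(d,c):
    K,R,t=c['K'],c['R'],np.array(c['t'])
    v,u=np.mgrid[:d.shape[0],:d.shape[1]]
    P=np.stack([(u-K[0][2])/K[0][0]*d,(v-K[1][2])/K[1][1]*d,d],-1)
    return (P-t)@np.array(R)
E
python3 - <<'E'
from h import *
s=telemetry.read_state(); print(s['time_s'],s['ee_pos'],s['tcp_rot'],s['width'],s['wrist_force'])
for n in('scene','top'):
    p,d,c=snap(n,n+'0.png'); np.savez(''+n+'.npz',p=p,d=d); print(n,c)
a=cv2.imread('pics/scene0.png');b=cv2.imread('pics/top0.png')
cv2.imwrite('pics/both.png',cv2.resize(np.vstack([a,b]),(800,1200))[:, :])
E
```

```text
pics
0.0 [0.27097153 0.5626168  0.23045314] [-3.13991175e+00  1.17957499e-04  2.69281922e+00] 0.9999113601581759 [-0.17699673 -0.07837583  0.63121609]
scene {'K': array([[373.18342225,   0.        , 254.39742512],
       [  0.        , 373.18342225, 192.60137695],
       [  0.        ,   0.        ,   1.        ]]), 'R': array([[-3.45413884e-01,  9.38450432e-01,  1.86949946e-04],
       [ 4.96054285e-01,  1.82750971e-01, -8.48841699e-01],
       [-7.96630024e-01, -2.93108970e-01, -5.28647081e-01]]), 't': array([ 0.21907509, -0.20113613,  1.45605997])}
top {'K': array([[434.75655026,   0.        , 257.82516593],
       [  0.        , 434.75655026, 193.17898276],
       [  0.        ,   0.        ,   1.        ]]), 'R': array([[-0.02602439, -0.99900356, -0.03625754],
       [-0.98804813,  0.03121758, -0.15095147],
       [ 0.15193293,  0.03189578, -0.98787603]]), 't': array([-0.00845926,  0.58061981,  0.85907979])}
```

View pics/top0.png

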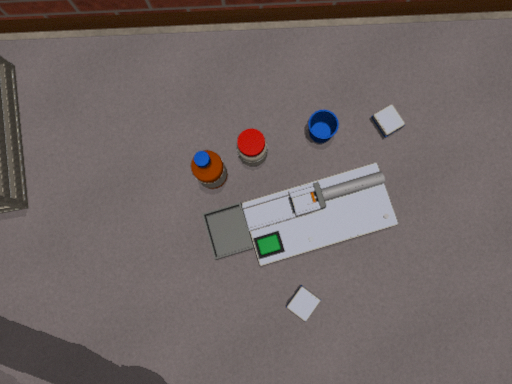

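View pics/scene0.png

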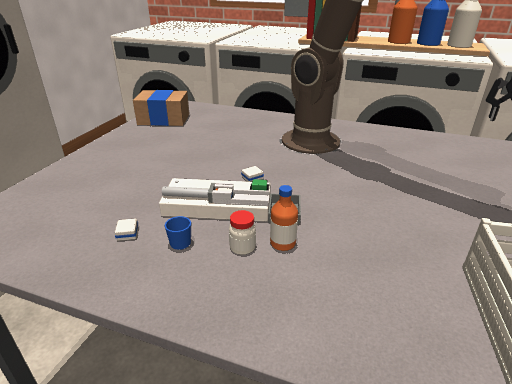

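Top view: the dispenser spans about (245–395, 165–262), the green key is at (269,244), the pocket at about (305,203) and the tray at (229,231). The bottle (208,165), jar (252,145) and cup (322,126) stand on its +x side. White blocks lie at (304,303) and (388,121), with the pocket one at (305,203).

Run:
```python
from h import *
z=np.load('top.npz');p,d=z['p'],z['d'];c=viewer.get_calibration('top');X=cloud(d,c)
K,R,t=c['K'],c['R'],c['t']
def ray(u,v,h):
    r=np.array([(u-K[0,2])/K[0,0],(v-K[1,2])/K[1,1],1])@R; o=-t@R
    return o+r*(h-o[2])/r[2]
hsv=cv2.cvtColor(p,cv2.COLOR_RGB2HSV)
g=cv2.inRange(hsv,(45,120,60),(75,255,255)); n,l,s,ce=cv2.connectedComponentsWithStats(g)
i=1+np.argmax(s[1:,4]); print('key px',ce[i],s[i]); m=l==i; print('key depth med',np.median(X[m],0))
key=ray(*ce[i],.066); print('key ray',key)
# key corners
rc=cv2.minAreaRect(np.argwhere(m)[:,::-1].astype(np.float32)); print(rc,[ray(*q,.066)[:2].round(4) for q in cv2.boxPoints(rc)])
# base top: height 0.04..0.052
roi=np.zeros(m.shape,bool); roi[150:275,235:405]=1
b=roi&(X[...,2]>.038)&(X[...,2]<.11)
b=cv2.morphologyEx(b.astype(np.uint8),cv2.MORPH_OPEN,np.ones((3,3)));n,l,s,ce=cv2.connectedComponentsWithStats(b);b=l==1+np.argmax(s[1:,4])
r=cv2.minAreaRect((X[b][:,:2]*1000).astype(np.float32)); print('base',r,cv2.boxPoints(r))
for n_,lo,hi in(('blue',(100,120,40),(130,255,255)),('red',(0,180,80),(4,255,255)),('orange',(5,150,60),(18,255,255))):
    mm=cv2.inRange(hsv,lo,hi);k,l,s,ce=cv2.connectedComponentsWithStats(mm)
    for j in range(1,k):
        if s[j,4]>60: print(n_,ce[j].round(),s[j,4],np.median(X[l==j],0).round(3))
# tablet candidates
for nm,(x,y) in dict(a=(304,303),b=(388,121)).items():
    q=np.zeros(m.shape,bool);q[y-22:y+22,x-22:x+22]=1;q&=X[...,2]>.012
    rr=cv2.minAreaRect((X[q][:,:2]*1000).astype(np.float32));print(nm,rr,np.median(X[q][:,2]))
cv2.imwrite('pics/crop0.png',cv2.resize(p[155:270,230:405,::-1],None,fx=4.5,fy=4.5,interpolation=cv2.INTER_CUBIC))
```

```text
key px [268.4351585  244.10662824] [257 234  24  21 347]
key depth med [ 0.47374118 -0.04381262  0.06550596]
key ray [ 0.47367454 -0.04431952  0.066     ]
((268.4053649902344, 244.06756591796875), (16.395288467407227, 21.321226119995117), 72.89727020263672) [array([ 0.4837, -0.0194]), array([ 0.4951, -0.0604]), array([ 0.4638, -0.069 ]), array([ 0.4526, -0.0282])]
base ((534.7716064453125, -148.7547149658203), (136.08334350585938, 295.1565856933594), 15.13053035736084) [[ 430.56796   -24.052584]
 [ 507.60944  -308.97717 ]
 [ 638.9752   -273.45685 ]
 [ 561.9338     11.467743]]
blue [322. 125.] 783 [ 0.729 -0.168  0.031]
blue [201. 159.] 203 [0.63  0.073 0.159]
red [251. 142.] 590 [ 0.677 -0.015  0.09 ]
orange [37.  7.] 704 [ 1.438  0.834 -0.593]
orange [109.   4.] 621 [ 1.438  0.555 -0.597]
orange [183.   3.] 417 [ 1.438  0.271 -0.608]
orange [252.   1.] 171 [ 1.438  0.007 -0.62 ]
orange [351.   3.] 66 [ 1.438 -0.385 -0.661]
orange [386.   1.] 92 [ 1.438 -0.533 -0.661]
orange [298.   5.] 184 [ 1.437 -0.181 -0.661]
orange [225.   9.] 183 [ 1.437  0.113 -0.66 ]
orange [166.  11.] 79 [ 1.438  0.346 -0.659]
orange [81. 15.] 150 [ 1.438  0.693 -0.661]
orange [23. 18.] 113 [ 1.438  0.932 -0.661]
orange [209. 169.] 580 [0.618 0.063 0.11 ]
a ((378.96868896484375, -82.17937469482422), (127.80426025390625, 56.70619583129883), 47.7178840637207) 0.029412333368408858
b ((609.8838500976562, -180.4485321044922), (64.58396911621094, 413.87548828125), 43.98473358154297) 0.02911349642760042
```

View pics/crop0.png

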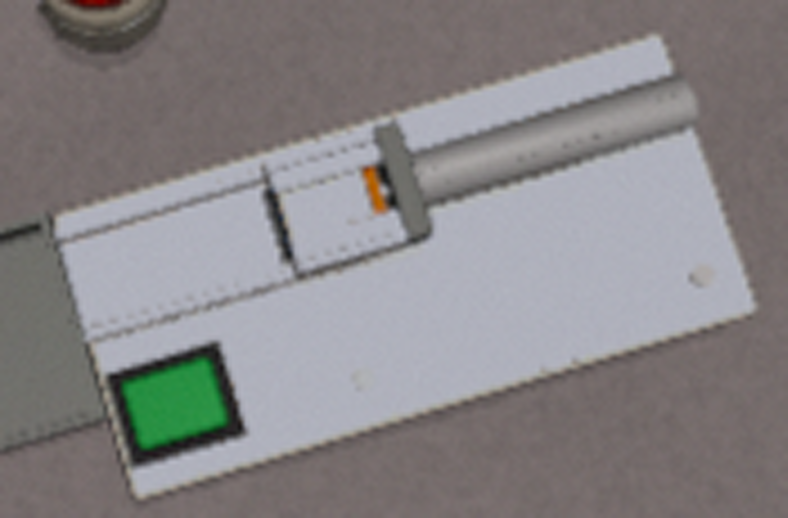

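Enlarged crop: key at (175,400), gate strip at (280,225), the tablet in the pocket behind it at (330,205), and the orange follower at (375,190). The three lookalikes are the pocket one (305,203) and two loose blocks at (304,303) and (388,121). The pocket one is meant, because it sits between the gate and the follower. The base fits 136×295 mm at yaw 15.1°, and the key agrees to within 1 mm. First I rotate the tool, then travel.

Request:
arm_command(series=[0,0,0,0,0,6.15,0.58,0,0,0,0,0,6.15,0.58,0,0,0,0,0,6.15,0.58,0,0,0,0,0,6.15,0.58,0,0,0,0,0,6.15,0.58,0,0,0,0,0,6.15,0.58,0,0,0,0,0,6.15,0.58,0,0,0,0,0,6.15,0.58])

```text
time_s: 0.77
ee_pos: [0.271, 0.5628, 0.2308]
tcp_rot: [-3.141, 0.001, 1.829]
wrist_force: [-0.3, -0.4, 0.1]
width: 0.582
grip_force: 0.0
```

Request:
arm_command(series=[-32,3.5,0,0,0,0,0.58,-32,3.5,0,0,0,0,0.58,-32,3.5,0,0,0,0,0.58,-32,3.5,0,0,0,0,0.58,-32,3.5,0,0,0,0,0.58,-32,3.5,0,0,0,0,0.58,-32,3.5,0,0,0,0,0.58,-32,3.5,0,0,0,0,0.58,-32,3.5,0,0,0,0,0.58,-32,3.5,0,0,0,0,0.58,-32,3.5,0,0,0,0,0.58,-32,3.5,0,0,0,0,0.58,-32,3.5,0,0,0,0,0.58,-32,3.5,0,0,0,0,0.58,-32,3.5,0,0,0,0,0.58,-32,3.5,0,0,0,0,0.58,-32,3.5,0,0,0,0,0.58,-32,3.5,0,0,0,0,0.58,-32,3.5,0,0,0,0,0.58,-32,3.5,0,0,0,0,0.58])

```text
time_s: 2.43
ee_pos: [0.5055, -0.0381, 0.2312]
tcp_rot: [-3.141, -0.0, 1.834]
wrist_force: [1.4, 0.2, -0.8]
width: 0.581
grip_force: 0.0
```

Request:
arm_command(series=[0,0,22,0,0,0,0.58,0,0,28,0,0,0,0.58,0,0,28,0,0,0,0.58,0,0,22,0,0,0,0.58,0,0,10,0,0,0,0.58,0,0,0,0,0,0,0.58])

```text
time_s: 2.93
ee_pos: [0.5037, -0.0366, 0.1192]
tcp_rot: [-3.137, -0.0, 1.834]
wrist_force: [-0.2, -0.2, 0.0]
width: 0.58
grip_force: 0.0
```

Run:
```python
from h import *
s=telemetry.read_state(); print(s['ee_pos'],s['tcp_rot'])
p,d,c=snap('wrist','wrist1.png'); print(c); np.savez('wrist1.npz',p=p,d=d)
p2,d2,c2=snap('scene'); a=cv2.resize(p2[130:260,170:330],(640,520),interpolation=cv2.INTER_CUBIC)[:,:,::-1]
cv2.imwrite('pics/scene1.png',a)
```

```text
[ 0.50372136 -0.03660708  0.11920156] [-3.13709391e+00 -4.88676856e-04  1.83405545e+00]
{'K': array([[297.31863964,   0.        , 253.36960305],
       [  0.        , 297.31863964, 190.96894033],
       [  0.        ,   0.        ,   1.        ]]), 'R': array([[ 0.96575292,  0.25945396, -0.00222225],
       [ 0.2475073 , -0.9186469 ,  0.30794157],
       [ 0.0778552 , -0.29794549, -0.95140268]]), 't': array([-0.47782639, -0.16562218,  0.22550424])}
```

View pics/wrist1.png

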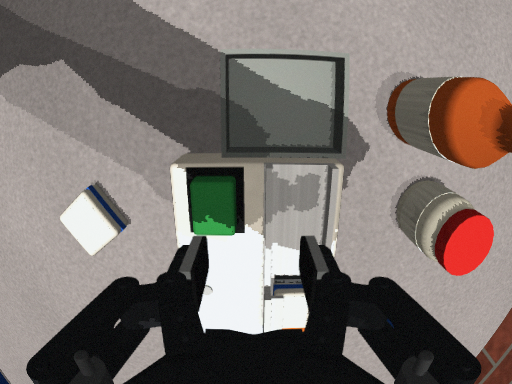

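View pics/scene1.png

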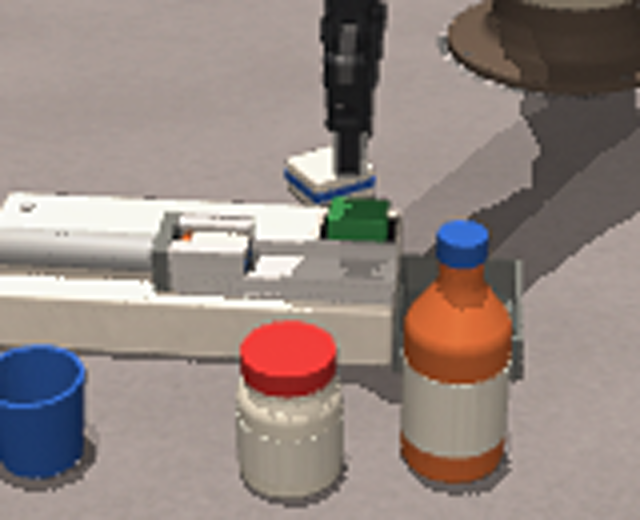

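Wrist view: fingertips at about (196,245) and (310,245), key at (214,204), lane at about (298,205), tablet with its blue band at (288,287). The scene view shows clear space around the hand. I get the finger positions from the wrist depth.

```bash
cat >> h.py <<'E'
YAW=np.radians(15.13); O=np.array([.5159,-.0788,0])
def disp(X):
    c,s=np.cos(YAW),np.sin(YAW); return (X-O)@np.array([[c,s,0],[-s,c,0],[0,0,1]]).T
def wcloud(d,c):
    K=c['K'];v,u=np.mgrid[:d.shape[0],:d.shape[1]];x=(u-K[0,2])/K[0,0];y=(v-K[1,2])/K[1,1]
    th=np.hypot(x,y)+1e-9;k=np.tan(th)/th
    return (np.stack([x*k*d,y*k*d,d],-1)-c['t'])@c['R']
E
python3 - <<'E'
from h import *
z=np.load('wrist1.npz');p,d=z['p'],z['d'];c=viewer.get_calibration('wrist');D=disp(wcloud(d,c))*1000
print('tcp',disp(telemetry.read_state()['ee_pos'])*1000)
g=cv2.inRange(cv2.cvtColor(p,cv2.COLOR_RGB2HSV),(45,120,30),(80,255,255))>0;print('key',np.median(D[g],0))
print('lane end',D[200,298])
for nm,(a,b) in dict(L=(165,215),R=(295,345)).items():
    m=np.zeros(d.shape,bool);m[230:300,a:b]=1;m&=(D[...,2]>100)&(D[...,2]<150)&(d>0)
    Q=D[m];print(nm,len(Q),'lowest',np.percentile(Q[:,2],[0,1,3,5]).round(1))
    for lo in (115,120,125,130,135):
        q=Q[(Q[:,2]>=lo)&(Q[:,2]<lo+5)]
        if len(q)>5:print(lo,len(q),'x',q[:,0].min().round(1),q[:,0].max().round(1),'y',q[:,1].min().round(1),q[:,1].max().round(1))
E
```

```text
tcp [  1.08563743  43.24873713 121.79817883]
key [-27.28680462  47.99110293  69.1831641 ]
lane end [35.23953179 45.64882337 53.54958637]
L 762 lowest [125.2 126.6 128.  129.3]
125 57 x -29.5 -23.2 y 32.9 53.4
130 129 x -35.9 -23.2 y 32.7 54.4
135 173 x -37.0 -23.2 y 31.8 54.3
R 758 lowest [125.3 126.5 128.3 129.2]
125 54 x 25.7 31.5 y 32.5 53.3
130 131 x 25.7 38.3 y 31.5 54.3
135 169 x 25.5 39.5 y 31.6 54.3
```

Tips sit about 3 mm behind the TCP and are well placed: left over the key, right over mid-lane, y ≈ 43. I widen slightly and descend to just above the key.

Request:
arm_command(series=[0,0,10,0,0,0,0.63,0,0,15,0,0,0,0.63,0,0,10,0,0,0,0.63,0,0,5,0,0,0,0.63,0,0,3,0,0,0,0.63,0,0,0,0,0,0,0.63,0,0,0,0,0,0,0.63,0,0,0,0,0,0,0.63,0,0,0,0,0,0,0.63])

```text
time_s: 3.78
ee_pos: [0.5057, -0.0366, 0.0788]
tcp_rot: [3.141, 0.0, 1.834]
wrist_force: [-0.4, 0.4, 0.0]
width: 0.629
grip_force: 0.0
```

Run:
```python
from h import *
c=viewer.get_calibration('wrist');s=telemetry.read_state();p,d=viewer.snapshot('wrist');cv2.imwrite('pics/wrist2.png',p[:,:,::-1]);D=disp(wcloud(d,c))*1000
print('tcp',disp(s['ee_pos'])*1000,s['tcp_rot'],s['wrist_force'])
g=cv2.inRange(cv2.cvtColor(p,cv2.COLOR_RGB2HSV),(45,120,30),(80,255,255))>0;print('key',g.sum(),np.median(D[g],0))
for nm,(a,b) in dict(L=(150,215),R=(295,360)).items():
    m=np.zeros(d.shape,bool);m[225:300,a:b]=1;m&=(D[...,2]>74)&(D[...,2]<100)&(d>0)
    Q=D[m];print(nm,np.percentile(Q[:,2],[0,1,3]).round(1),Q[:,:2].min(0),Q[:,:2].max(0))
```

```text
tcp [ 1.16163629 43.38934187 78.76485043] [3.14071749e+00 5.14867788e-05 1.83411403e+00] [-0.35565804  0.35379469  0.03528178]
key 3198 [-26.42102491  53.07662611  66.74398413]
L [82.9 83.8 84.8] [-39.14906434  31.40406084] [-25.26865395  54.47009462]
R [83.  84.1 85. ] [27.75972699 31.27772338] [41.78169263 54.44173774]
```

View pics/wrist2.png

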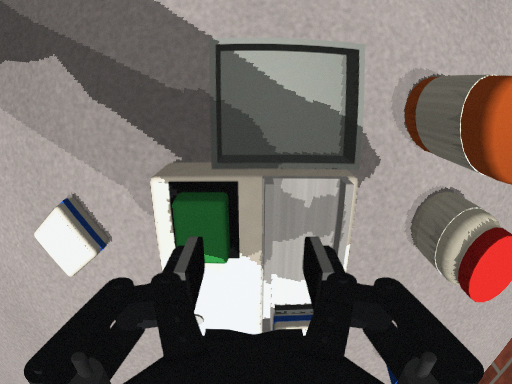

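Fingers are centred over key and lane, with tips about 16 mm above the key. Now I press.

Request:
arm_command(series=[0,0,5,0,0,0,0.63,0,0,5,0,0,0,0.63,0,0,4,0,0,0,0.63,0,0,4,0,0,0,0.63,0,0,4,0,0,0,0.63,0,0,3,0,0,0,0.63,0,0,1,0,0,0,0.63,0,0,0,0,0,0,0.63,0,0,0,0,0,0,0.63,0,0,0,0,0,0,0.63,0,0,0,0,0,0,0.63,0,0,0,0,0,0,0.63])

```text
time_s: 4.83
ee_pos: [0.5052, -0.0365, 0.0523]
tcp_rot: [-3.141, -0.0, 1.834]
wrist_force: [-1.4, 1.3, 5.3]
width: 0.633
grip_force: 3.5
```

Run:
```python
from h import *
c=viewer.get_calibration('wrist');s=telemetry.read_state();p,d=viewer.snapshot('wrist');cv2.imwrite('pics/wrist3.png',p[:,:,::-1]);D=disp(wcloud(d,c))*1000
print('tcp',disp(s['ee_pos'])*1000,s['tcp_rot'],s['wrist_force'],s['wrist_torque'])
g=cv2.inRange(cv2.cvtColor(p,cv2.COLOR_RGB2HSV),(45,120,30),(80,255,255))>0;print('key',g.sum(),np.percentile(D[g],[25,50,75],axis=0))
```

```text
tcp [ 0.69731578 43.61914927 52.31737963] [-3.14130610e+00 -3.52436910e-04  1.83437596e+00] [-1.425365    1.33861432  5.34143209] [0.10138814 0.50927588 0.10029056]
key 3004 [[-35.3373373   44.59392601  55.93176725]
 [-24.64510731  54.47914359  56.69635992]
 [-19.05203135  61.68998424  57.23118222]]
```

View pics/wrist3.png

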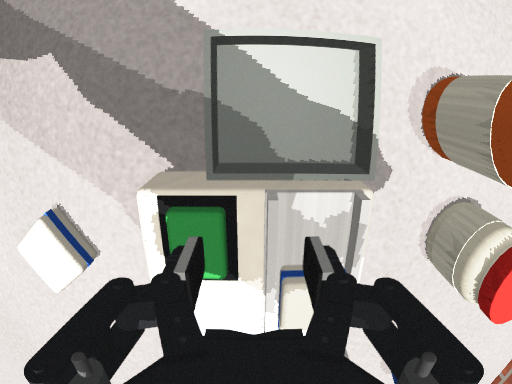

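Wrist view: key sunk to z ≈ 56.5 at (195,240). The tablet has left the pocket, its front edge at (292,272) resting on the lane finger. The wrist force is 5.3 N up and about 1.6 N along +lane, as the springs would give. I hold briefly and check that it is still.

Request:
arm_command(series=[0,0,0,0,0,0,0.63,0,0,0,0,0,0,0.63,0,0,0,0,0,0,0.63,0,0,0,0,0,0,0.63,0,0,0,0,0,0,0.63,0,0,0,0,0,0,0.63])

```text
time_s: 5.38
ee_pos: [0.5052, -0.0365, 0.0523]
tcp_rot: [-3.141, -0.0, 1.834]
wrist_force: [-1.7, 1.5, 5.2]
width: 0.628
grip_force: 3.5
```

Run:
```python
from h import *
c=viewer.get_calibration('wrist');s=telemetry.read_state();p,d=viewer.snapshot('wrist');D=disp(wcloud(d,c))*1000
f=s['wrist_force'];print(s['time_s'],s['ee_pos'],f,'lane force',f@[-.261,.965,0])
b=cv2.inRange(cv2.cvtColor(p,cv2.COLOR_RGB2HSV),(105,120,30),(130,255,255))>0;b[:250]=0;b[:,:270]=0;b[:,320:]=0;b[300:]=0
old=cv2.imread('pics/wrist3.png')[:,:,::-1]
print('band',b.sum(),np.median(D[b],0),'top',np.median(D[290:310,285:300].reshape(-1,3),0),'image change',np.abs(old[250:320,270:320].astype(int)-p[250:320,270:320]).mean())
if f@[-.261,.965,0]>.8 and s['ee_pos'][2]<.055: print(job.sign_off())
```

```text
5.3833 [ 0.50517043 -0.03654502  0.05229931] [-1.74764241  1.48555035  5.15773148] lane force 1.8896907563344165
band 158 [20.26507546 31.91127503 62.14464839] top [20.98595416 22.58277149 73.01101476] image change 1.8251428571428572
the job is handed in; nothing more can be done
None
```

I handed the job in at about 5.4 s, with the key held about 9–10 mm down and the tablet still and flat in the lane (middle near dispenser y ≈ +12 mm), pressed against the finger with about 1.9 N; the bottle, cup and jar were not touched, and no verdict was shown.

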